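# Check the release force of a hamper catch

### The job

Check the spring catch on the hamper's lid: press its brass thumb-piece down slowly until it clicks over and stays open, never pushing it with more than 25 N, and feel the highest force that it takes. Then slide the black marker of the tally board to the middle of the blue field if that force was below 9 N, the green field if it was 9 to 14 N, or the red field if it was above 14 N. Leave the catch open and do not disturb the other things on the table or the hamper.

Things in the scene. Friction and masses are not known exactly. Their poses are not given: they have to be found in the camera images.
- hamper: fixed woven picnic hamper, 240 (x) x 260 (y) x 150 mm high; origin under its centre, z up. Its flat wooden top is at z = 150 mm; on the top's centre board sits the brass catch: a rocking lever whose thumb-piece points to the hamper's -x and whose hook, on the other side of the pivot, lies over a steel staple. The pivot is at x = 20, y = 0, z = 182 mm between two steel cheeks 40 mm high and 32 mm apart over all
- thumb (a point): middle of the top of the round ridge on the catch's thumb-piece: a brass ridge 10 mm thick and 34 mm long (along y), standing 5 mm proud of a level brass plate 30 (x) x 36 (y) mm. 191.5 mm above the table, 60 mm from the pivot, 41 mm above the hamper's top. It is pressed straight down from above, with about 18 mm of travel. Axes as the hamper's when closed. The release force is the force on this ridge; pressing nearer the pivot takes more
- catch (a joint): angle of the catch lever, rad: 0 closed (hook over the staple), 0.30 fully open (thumb-piece about 18 mm down, against a hard stop). The push needed starts at about 0.6 of the release force, rises smoothly to its highest value (the release force) about 6 mm down, fades to nothing about 16 mm down, where the lever goes over centre and clicks by itself to the stop and stays there. Let go earlier, it springs back. Release force differs from one hamper to the next: 5 to 19 N
- catch_load (a joint): compression, in m, of the stiff spring hidden inside the catch: below 0.0002 m either way, far too small to be told from the measuring noise. It tells the judge the release force (0.0000092 m per newton when the catch is open) and is of no use to a solver: feel the force instead
- tally: fixed wooden tally board, 80 (x) x 250 (y) x 10 mm thick, lying on the table; origin under its centre, long along its y. A black marker slides on two rods along y over four square places 46 mm wide at y = -77.5 (white, where the marker is parked), -22.5, 27.5 and 77.5 mm; the last three hold the blue, green and red fields in any order. End posts 6 mm thick, 22 mm high at y = -122 and 122 mm
- marker_grip (a point): centre of the black marker's upright grip: a post 16 (x) x 18 (y) x 36 mm high, its middle 38 mm above the table, its top at 56 mm. The post stands on the marker's crossbar, 80 (x) x 18 (y) x 6 mm, top 21 mm above the table. Axes as the tally board's
- marker (a joint): travel of the marker along the tally board's +y, m: 0 parked at the white place, 0.055, 0.105 and 0.155 at the middles of the three fields, end stop 0.16. Friction about 2 N; it stays where it is left
- field_blue: blue square, 46 x 46 x 2 mm, on the tally board under the marker's path; origin under its centre: release force below 9 N
- field_green: green square, the same: release force 9 to 14 N
- field_red: red square, the same: release force above 14 N
- glue: white glue bottle with red nozzle, 44 mm across, 115 mm tall; leave alone
- mallet: wooden mallet lying on its side, 230 mm long, head 90 mm wide; leave alone
- peg_a: wooden clothes peg on the table, 72 x 14 x 11 mm; leave alone
- peg_b: wooden clothes peg lying on the hamper's centre board, some 85 mm to the +y side of the catch, 72 x 14 x 11 mm; leave alone
- spool: empty wooden spool, 56 mm across, 60 mm tall; leave alone
- awl: awl with wooden handle lying on the table, 155 mm long; leave alone

How it is judged:
By the outcome, as a careful person would: the job done as asked, in the order asked, and still so for the second after the job is handed in, with the robot touching nothing.
It also fails if it takes over 69 s, if anything falls off the work surface, if the arm or the gripper's body presses on something with over 40 N, if the wrist force passes 120 N, or if a joint passes its speed limit or range.

### The arm

A 7-joint arm with a two-finger parallel gripper is mounted at the origin on the work surface. World frame = base frame: x ahead of the robot, y to its left, z up, the work surface at z = 0. Lengths are in m, angles in rad, forces in N, time in s.
With the tool pointing down it reaches from about 0.35 to 0.9 m from the base axis. Payload 8.1 kg.
Tool frame: the origin (TCP) lies midway between the tips of the shut fingers; the grasp point (between the pads) lies 19 mm behind it (arm.pinch_z is the distance from the TCP to the grasp point, in m); z points along the fingers, y is the direction in which the jaws open and shut (so a half turn about z gives the same grasp; the last joint's range is limited). The gripper opens to 92 mm and grips with 3 to 60 N. Pads are 19 mm wide; open, the fingers measure 130 mm over their backs; the gripper's body (75 mm by 190 mm) begins 47 mm behind the grasp point.
Start: joints at [1.2, 0.434, 0.025, 1.573, -0.012, 1.134, -0.075], TCP at [0.165, -0.603, 0.227] pointing down, gripper open.
Joint ranges: [-2.62, 2.62], [-0.44, 2.09], [-1.27, 1.32], [0.08, 2.57], [-1.32, 4.46], [0.12, 2], [-2.74, 2.74]. Speed limits (rad/s): [2.22, 2.22, 3.01, 3.01, 3.14, 3.14, 3.14].

### API

Orientations are given as a rotation vector (axis times angle).
In Python, from cell import arm, eyes gives the robot as it stands.
- The arm moves only by the tool apply_moves, never from a script. Its argument "targets" is one flat list of numbers, 5 for each row, row after row: the closure, from 0 (fully open) to 1 (shut), then the shift along the tool's x, y, z each as a share of 40 cm, from -1 to 1, then the turn about the tool's z as a share of pi/2 rad, from -1 to 1. A call has 1 to 20 rows; each row shifts and turns the commanded pose from where the row before left it, along the tool's axes as they then stand; what a row does not reach is not made up. A row lasts 1/8 s, in which the tool goes at most 62.5 mm and 10.7 degrees, less where a joint would pass 70% of its speed; a pose out of reach is approached as far as the arm can. A call with a number of a shift or a turn outside -1 to 1 is refused whole. A call with a gripper value outside its range is refused whole. The fingers move at their own pace and stop on an object; "grip_force" is the grip in N (left out, the last holds). Time passes only in rows, so rows that do not move let the fingers close. It gives the time, the measured TCP pose, the force and the opening at its end, in the units of the state.
- arm.observe(): the state, without advancing time (a new reading comes with each control period).
- eyes.get_image(name): name is "scene" or "top"; returns the picture (480x640x3 uint8, red, green, blue); there is no depth.
- eyes.camera_params(name): a dict with "camera_matrix" (3x3 intrinsics, pixels), "distortion" ([k1, k2, p1, p2, k3] as OpenCV has them; the pictures are not rectified), "xyz" and "attitude" of the camera in the world. Camera axes: x right, y down, z forward; pixel columns grow to the right and rows downward; lengths in m; the calibration is good to about 2 mm. A picture is of the moment at which its call begins. camera_params takes no time and is no camera call.
- arm.sign_off(): hands the job in, once; it reports no verdict.
The state is a dict: "clock": time; "joints": joint angles; "dq": joint speeds; "joint_efforts": joint torques, N m; "position": TCP position; "ee_rot": TCP orientation; "force": force on the tool from outside, world axes, zero at the start; "ft_torque": the same for the moment, N m; "width": opening from 0.0 (shut) to 1.0 (fully open).
Only numpy, scipy, OpenCV 4.12 (cv2) and the standard library are available. Lean on these libraries where they do the work, as an engineer would, in place of code of your own. Each camera call takes 0.05 s, during which the arm holds its last target.

## Working session

There is one attempt and no reset: what is moved stays moved. The work goes in short steps, Python scripts to look and compute and a tool call to move; the robot and the scene stay as the last step left them, time stands still between calls to the robot, and variables do not carry over. Pictures are saved under pics/ and viewed, and the job is handed in when it is done.

Besides the shell and the picture viewer there is one more tool, called as name(argument=value, ...), one argument or row to a line, values as JSON. apply_moves: Moves the arm, as the interface text tells. Its arguments: {"type":"object","properties":{"targets":{"type":"array"},"grip_force":{"type":"number"}},"required":["targets"]}

```bash
mkdir -p pics; ls; python3 - <<'E'
from cell import arm, eyes
import cv2
print(arm.observe())
for n in("scene","top"):
    cv2.imwrite(f"pics/{n}0.png",eyes.get_image(n)[:,:,::-1]); print(n,eyes.camera_params(n))
print(arm.pinch_z)
E
```

```text
pics
{'clock': 0.0, 'joints': array([ 1.20043191,  0.43519128,  0.02498737,  1.57410883, -0.01161236,
        1.13402518, -0.07508484]), 'dq': array([-0.00136433,  0.00137408, -0.00164536,  0.00029817, -0.0010876 ,
       -0.00262252, -0.00177196]), 'joint_efforts': array([-1.52838138e-04, -6.67858243e+01,  9.84452069e-01, -3.14456141e+01,
       -6.06998219e-02,  4.28040465e-02,  1.64003327e-04]), 'position': array([ 0.16515981, -0.60223575,  0.22596031]), 'ee_rot': array([-3.11195933e+00, -4.19027535e-01,  5.46086609e-04]), 'force': array([-0.74738937, -0.71740189,  0.1663978 ]), 'ft_torque': array([-0.02544613, -0.01266027,  0.01073494]), 'width': 0.9984466641371161}
scene {'camera_matrix': array([[499.30257144,   0.        , 310.2671838 ],
       [  0.        , 499.30257144, 240.50263202],
       [  0.        ,   0.        ,   1.        ]]), 'distortion': array([-0.02081208,  0.        ,  0.        ,  0.        ,  0.        ]), 'xyz': array([1.17575112, 0.70334765, 0.81605867]), 'attitude': array([-0.94557734, -2.37233577,  1.15303648])}
top {'camera_matrix': array([[580.18571929,   0.        , 312.19421751],
       [  0.        , 580.18571929, 242.06540842],
       [  0.        ,   0.        ,   1.        ]]), 'distortion': array([-0.1890946,  0.       ,  0.       ,  0.       ,  0.       ]), 'xyz': array([0.34752646, 0.03665353, 1.26698247]), 'attitude': array([-2.12165799,  2.10582544, -0.1930698 ])}
0.0188
```

View pics/scene0.png

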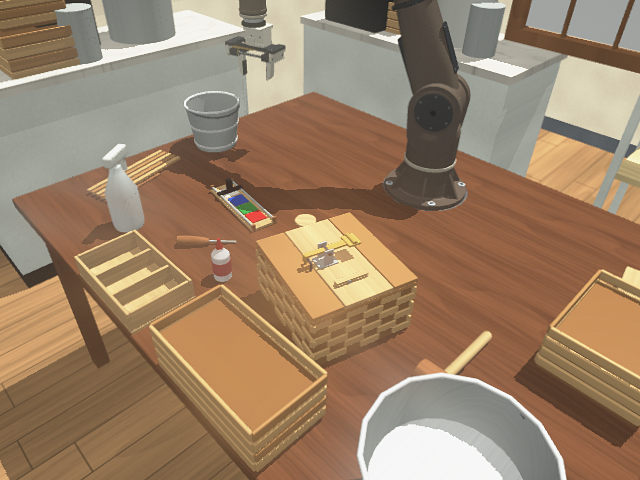

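View pics/top0.png

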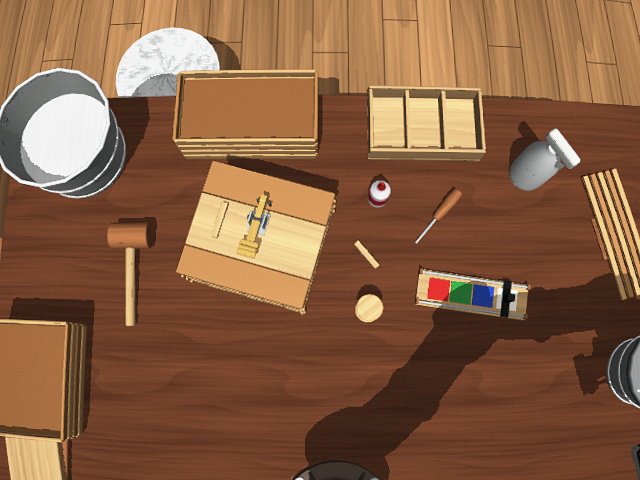

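```bash
cat > h.py <<'E'
from cell import arm, eyes
import cv2, numpy as np
from scipy.spatial.transform import Rotation as R
P={n:eyes.camera_params(n) for n in("scene","top")}
def ray(n,u,v):
    p=P[n]; q=cv2.undistortPoints(np.array([[[u,v]]],float),p["camera_matrix"],p["distortion"])[0,0]
    return p["xyz"], R.from_rotvec(p["attitude"]).apply([q[0],q[1],1])
def pl(n,u,v,z):
    o,d=ray(n,u,v); return o+d*(z-o[2])/d[2]
def proj(n,X):
    p=P[n]; r=R.from_rotvec(p["attitude"]).inv(); 
    return cv2.projectPoints(np.atleast_2d(X).astype(float),r.as_rotvec(),r.apply(-p["xyz"]),p["camera_matrix"],p["distortion"])[0][:,0]
E
python3 - <<'E'
import cv2
a=cv2.imread("pics/top0.png"); 
cv2.imwrite("pics/t_h.png",cv2.resize(a[150:320,165:345],None,fx=4.4,fy=3.5) if 0 else cv2.resize(a[180:270,200:290],None,fx=6,fy=6,interpolation=cv2.INTER_CUBIC))
cv2.imwrite("pics/t_t.png",cv2.resize(a[255:330,405:540],None,fx=5.5,fy=5.5,interpolation=cv2.INTER_CUBIC))
b=cv2.imread("pics/scene0.png")
cv2.imwrite("pics/s_h.png",cv2.resize(b[210:300,280:400],None,fx=6,fy=6,interpolation=cv2.INTER_CUBIC))
cv2.imwrite("pics/s_t.png",cv2.resize(b[165:245,195:295],None,fx=6,fy=6,interpolation=cv2.INTER_CUBIC))
E
```

```text
(no output)
```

View pics/t_h.png

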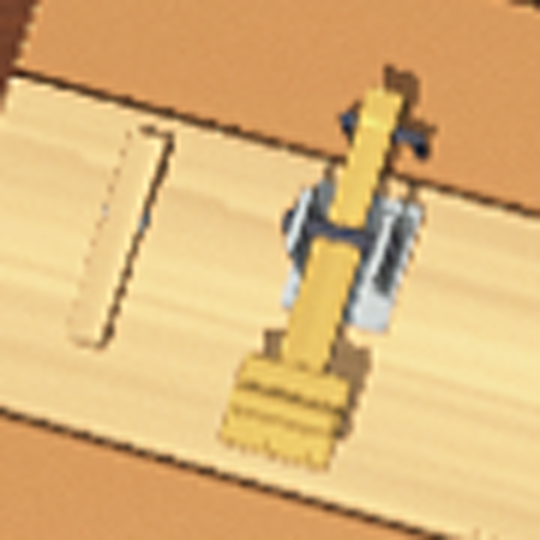

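View pics/t_t.png

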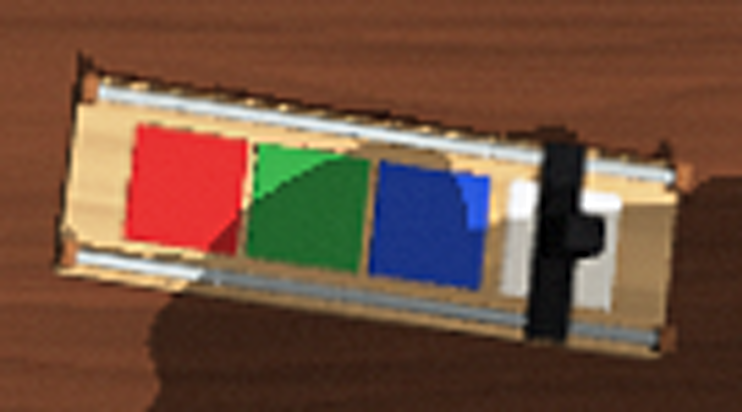

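View pics/s_h.png

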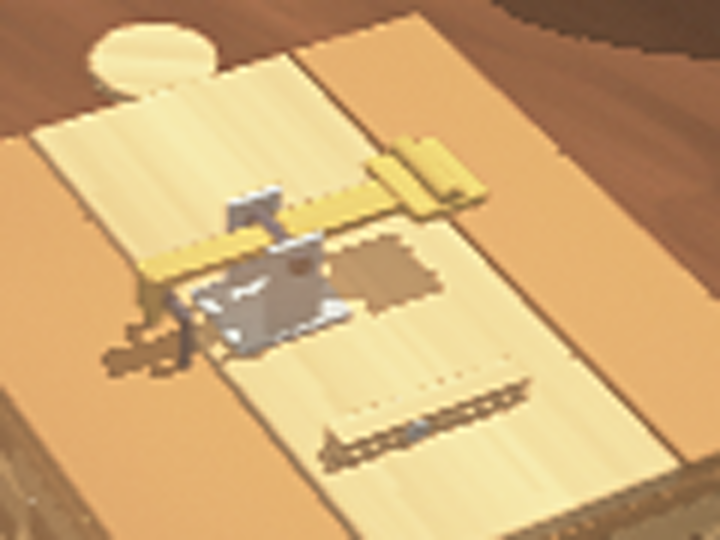

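View pics/s_t.png

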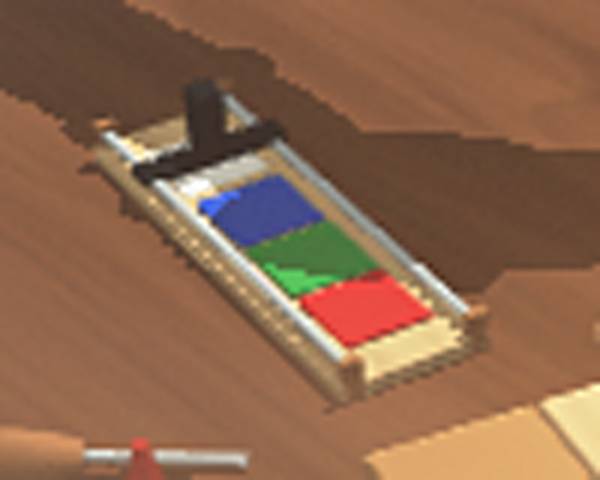

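```bash
python3 - <<'E'
from h import *
a=cv2.imread("pics/top0.png"); f=lambda c,x0,y0,s:((c[0]+.5)/s-.5+x0,(c[1]+.5)/s-.5+y0)
# hamper corners
c=np.array([pl("top",*p,.15) for p in [(212,162),(337,194),(305,311),(178,273)]]); m=c.mean(0)
e=(c[0]-c[3]+c[1]-c[2])/2; e2=(c[0]-c[1]+c[3]-c[2])/2
print("hamper",m,np.linalg.norm(e),np.linalg.norm(e2),np.degrees([np.arctan2(e[1],e[0]),np.arctan2(-e2[0],e2[1])]))
# board seam lines via crop
for p,q in [((10,72),(540,215)),((0,408),(430,540))]:
    A,B=[pl("top",*f(k,200,180,6),.15) for k in(p,q)]; d=A-B; print("seam",np.degrees(np.arctan2(-d[0],d[1])))
for z,n,pts in [(.1865,"plate",[(243,355),(350,383),(327,468),(222,440)]),(.1915,"ridge",[(237,398),(340,424),(245,372),(347,400)])]:
    w=np.array([pl("top",*f(k,200,180,6),z) for k in pts]); print(n,w,w.mean(0))
print("hook-end",pl("top",*f((382,92),200,180,6),.19))
# ridge two-view
u=f((293,400),200,180,6); v=f((430,168),280,210,6)
o1,d1=ray("top",*u);o2,d2=ray("scene",*v)
s=np.linalg.lstsq(np.c_[d1,-d2],o2-o1,rcond=None)[0]; print("tri",o1+s[0]*d1,o2+s[1]*d2)
# tally
hsv=cv2.cvtColor(a,cv2.COLOR_BGR2HSV)
for n,(lo,hi) in dict(red=(0,5),green=(50,75),blue=(105,125)).items():
    k=cv2.inRange(hsv,(lo,180,60),(hi,255,255)); k[:255]=0;k[330:]=0;k[:,:405]=0;k[:,540:]=0
    r=cv2.minAreaRect(np.argwhere(k)[:,::-1].astype(np.float32)); print(n,r,pl("top",*r[0],.012))
k=cv2.inRange(a,(0,0,0),(30,30,30)); k[:270]=0;k[330:]=0;k[:,:490]=0;k[:,525:]=0
ys,xs=np.nonzero(k); print(xs.min(),xs.max(),ys.min(),ys.max())
# crossbar at z .021 ; post top at z.056
w=np.array([pl("top",*f(k,405,255,5.5),.021) for k in [(542,145),(585,145),(570,340),(527,337)]]); print("bar",w.mean(0),w)
w=np.array([pl("top",*f(k,405,255,5.5),.056) for k in [(603,212),(600,255)]]); print("post end",w)
E
```

```text
hamper [0.5835306  0.15978307 0.15      ] 0.23870409546804958 0.26212884583601515 [-14.43962234 -15.32423754]
seam -15.226124870473612
seam -16.563410280340243
plate [[0.56579716 0.18861673 0.1865    ]
 [0.55694557 0.15416237 0.1865    ]
 [0.5295631  0.16074025 0.1865    ]
 [0.53829234 0.19442777 0.1865    ]] [0.54764954 0.17448678 0.1865    ]
ridge [[0.55091738 0.18936976 0.1915    ]
 [0.54280289 0.15643443 0.1915    ]
 [0.55930474 0.18709566 0.1915    ]
 [0.55050987 0.15442375 0.1915    ]] [0.55088372 0.1718309  0.1915    ]
hook-end [0.65166868 0.14612633 0.19      ]
tri [0.55054233 0.17164607 0.19071804] [0.54494412 0.17859545 0.19053369]
red ((438.40997314453125, 289.1300048828125), (20.647518157958984, 20.5060977935791), 8.130102157592773) [ 0.49141969 -0.22373697  0.012     ]
green ((460.4799499511719, 292.1399841308594), (19.940412521362305, 19.374725341796875), 8.13010311126709) [ 0.4847684  -0.27280255  0.012     ]
blue ((482.4385070800781, 295.4923400878906), (19.597488403320312, 19.721521377563477), 7.125016689300537) [ 0.47725497 -0.32205695  0.012     ]
501 514 281 316
bar [ 0.46954733 -0.37203604  0.021     ] [[ 0.50825014 -0.36784729  0.021     ]
 [ 0.50821259 -0.38581366  0.021     ]
 [ 0.43018402 -0.37610087  0.021     ]
 [ 0.43154258 -0.35838232  0.021     ]]
post end [[ 0.47743954 -0.38001021  0.056     ]
 [ 0.46068954 -0.37802125  0.056     ]]
```

```bash
python3 - <<'E'
from h import *
f=lambda c,x0,y0,s:((c[0]+.5)/s-.5+x0,(c[1]+.5)/s-.5+y0)
c=np.array([pl("scene",*p,.15) for p in [(308,320),(257,240),(349,214),(415,276)]]); print(c,c.mean(0))
for k in [(395,145),(465,195),(412,137),(485,188),(370,160),(420,217)]:
    print(k,pl("scene",*f(k,280,210,6),.1915))
a=cv2.imread("pics/top0.png");b=cv2.imread("pics/scene0.png")
y=np.radians(-15.1);r=np.array([[np.cos(y),-np.sin(y)],[np.sin(y),np.cos(y)]])
for t,col in [((.5505,.1717),(0,0,255)),((.545,.170),(255,0,0))]:
  for n,im in(("top",a),("scene",b)):
    for yy in(-.017,0,.017):
      q=proj(n,[*(np.array(t)+r@[0,yy]),.1915])[0]; print(t,n,yy,q, "crop",((q-([200,180] if n=="top" else [280,210]))+.5)*6-.5)
E
```

```text
[[0.74184735 0.25673648 0.15      ]
 [0.66064838 0.01085791 0.15      ]
 [0.44103404 0.07974702 0.15      ]
 [0.50370771 0.31704556 0.15      ]] [0.58680937 0.16609674 0.15      ]
(395, 145) [0.54514765 0.16229192 0.1915    ]
(465, 195) [0.54831853 0.19767065 0.1915    ]
(412, 137) [0.53743556 0.16316768 0.1915    ]
(485, 188) [0.54044504 0.19972053 0.1915    ]
(370, 160) [0.55772312 0.16227818 0.1915    ]
(420, 217) [0.56834662 0.19540187 0.1915    ]
(0.5505, 0.1717) top -0.017 [256.90014181 248.55346504] crop [343.90085086 413.82079025]
(0.5505, 0.1717) top 0 [248.33851728 246.19489892] crop [292.53110366 399.66939353]
(0.5505, 0.1717) top 0.017 [239.80972275 243.84341696] crop [241.35833649 385.56050177]
(0.5505, 0.1717) scene -0.017 [342.65385316 232.44554448] crop [378.42311895 137.17326688]
(0.5505, 0.1717) scene 0 [346.98472962 236.83577526] crop [404.40837773 163.51465157]
(0.5505, 0.1717) scene 0.017 [351.41488933 241.32691879] crop [430.98933601 190.46151272]
(0.545, 0.17) top -0.017 [257.71884297 251.42270787] crop [348.81305784 431.03624724]
(0.545, 0.17) top 0 [249.14628684 249.05743961] crop [297.37772102 416.84463767]
(0.545, 0.17) top 0.017 [240.60629505 246.69895155] crop [246.1377703  402.69370931]
(0.545, 0.17) scene -0.017 [343.86478147 231.01158624] crop [385.68868882 128.56951744]
(0.545, 0.17) scene 0 [348.19257936 235.36856331] crop [411.65547617 154.71137989]
(0.545, 0.17) scene 0.017 [352.61919569 239.82530747] crop [438.21517415 181.4518448 ]
```

apply_moves(
  targets=[1,0,0,-0.1,0.111,1,0,0,-0.1,0.111,1,0,0,-0.1,0.111,1,0,0,0,0],
  grip_force=20,
)

```text
clock: 0.6
position: [0.1658, -0.604, 0.3499]
ee_rot: [3.111, -0.402, 0.004]
force: [-0.3, 0.5, 0.6]
width: 0.612
```

apply_moves(
  targets=[1,0.0239,-0.118,0,0,1,0.0239,-0.118,0,0,1,0.0239,-0.118,0,0,1,0.0239,-0.118,0,0,1,0.0239,-0.118,0,0,1,0.0239,-0.118,0,0,1,0.0239,-0.118,0,0,1,0.0239,-0.118,0,0,1,0.0239,-0.118,0,0,1,0.0239,-0.118,0,0,1,0.0239,-0.118,0,0,1,0.0239,-0.118,0,0,1,0.0239,-0.118,0,0,1,0.0239,-0.118,0,0,1,0.0239,-0.118,0,0,1,0.0239,-0.118,0,0,1,0.0239,-0.118,0,0,1,0.0239,-0.118,0,0,1,0,0,0,0,1,0,0,0,0],
)

```text
clock: 3.1
position: [0.5461, 0.1754, 0.3456]
ee_rot: [3.115, -0.398, -0.003]
force: [0.1, -0.9, -0.3]
width: 0.008
```

```bash
python3 - <<'E'
from h import *
s=arm.observe();print(s["joints"],s["position"],s["force"],s["width"])
E
```

```text
[-0.01905486  0.33204485 -0.53289311  1.47410573  0.16923302  1.38349074
 -2.38492058] [0.54607443 0.17537304 0.345594  ] [ 0.09908361 -0.85940782 -0.30600704] 0.007680660457240824
```

apply_moves(
  targets=[1,0,0,0.1,0,1,0,0,0.1,0,1,0,0,0.08,0,1,0,0,0.05,0,1,0,0,0,0,1,0,0,0,0],
)

```text
clock: 3.85
position: [0.5469, 0.1752, 0.2157]
ee_rot: [-3.116, 0.401, -0.002]
force: [-0.8, 0.0, -0.3]
width: 0.004
```

```bash
python3 - <<'E'
from h import *
s=arm.observe();print(s["joints"],s["position"],s["force"],s["width"])
a=eyes.get_image("top")[:,:,::-1];b=eyes.get_image("scene")[:,:,::-1]
cv2.imwrite("pics/t1.png",cv2.resize(a[170:290,180:300],None,fx=5,fy=5,interpolation=cv2.INTER_CUBIC))
cv2.imwrite("pics/s1.png",cv2.resize(b[190:290,290:400],None,fx=6,fy=6,interpolation=cv2.INTER_CUBIC))
E
```

```text
[-0.02762419  0.41580982 -0.51995407  1.68276867  0.2274471   1.10238961
 -2.44098917] [0.54686552 0.17524371 0.21574498] [-0.76096734  0.02350202 -0.31974629] 0.004037624415235995
```

View pics/s1.png

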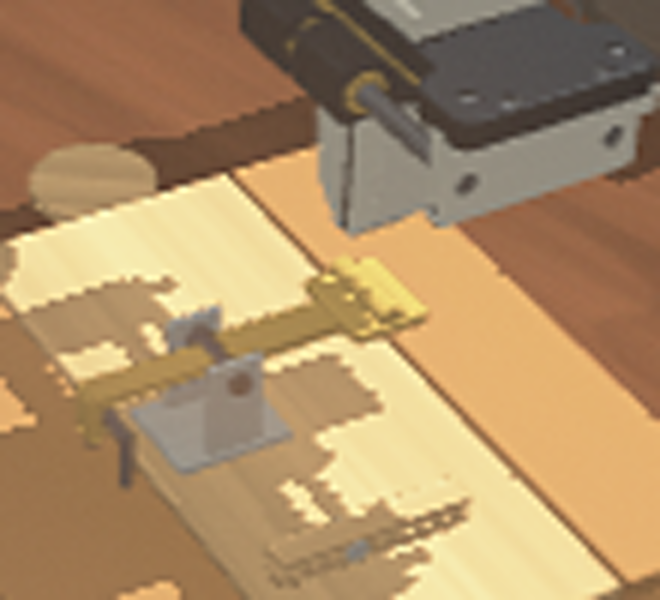

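View pics/t1.png

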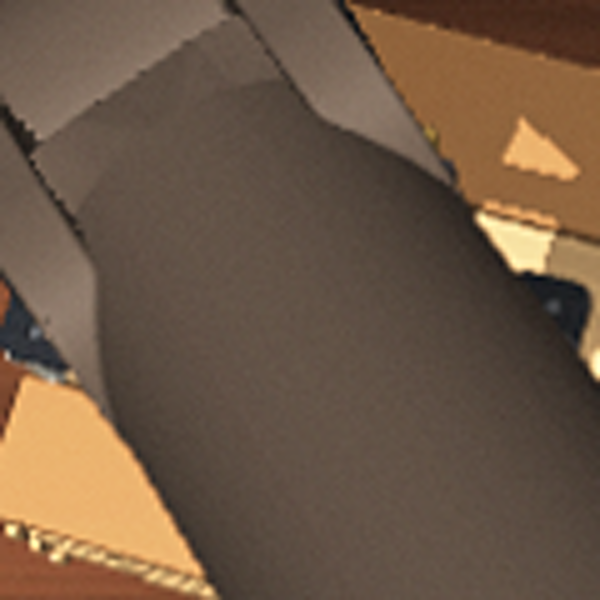

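```bash
python3 - <<'E'
from h import *
s=arm.observe();r=R.from_rotvec(s["ee_rot"]); p=s["position"]
b=cv2.imread("pics/s1.png")
for off in [(0,0,0),(.0095,.019,0),(.0095,-.019,0),(-.0095,.019,0),(-.0095,-.019,0),(0,0,-.066)]:
    q=((proj("scene",p+r.apply(off))[0]-[290,190])+.5)*6-.5; print(off,q)
    cv2.circle(b,tuple(int(v) for v in q),4,(0,0,255) if off==(0,0,0) else (255,0,255),-1)
print(r.as_matrix())
cv2.imwrite("pics/s1o.png",b)
E
```

```text
(0, 0, 0) [364.26711574 227.19152955]
(0.0095, 0.019, 0) [310.67264828 205.88374729]
(0.0095, -0.019, 0) [371.18673807 264.98952689]
(-0.0095, 0.019, 0) [357.57127888 190.62501054]
(-0.0095, -0.019, 0) [418.84675352 248.89374931]
(0, 0, -0.066) [376.90833151  63.34752061]
[[ 9.67456982e-01 -2.53028160e-01  1.93345831e-03]
 [-2.53029453e-01 -9.67458470e-01  4.52006724e-04]
 [ 1.75617019e-03 -9.26518960e-04 -9.99998029e-01]]
```

View pics/s1o.png

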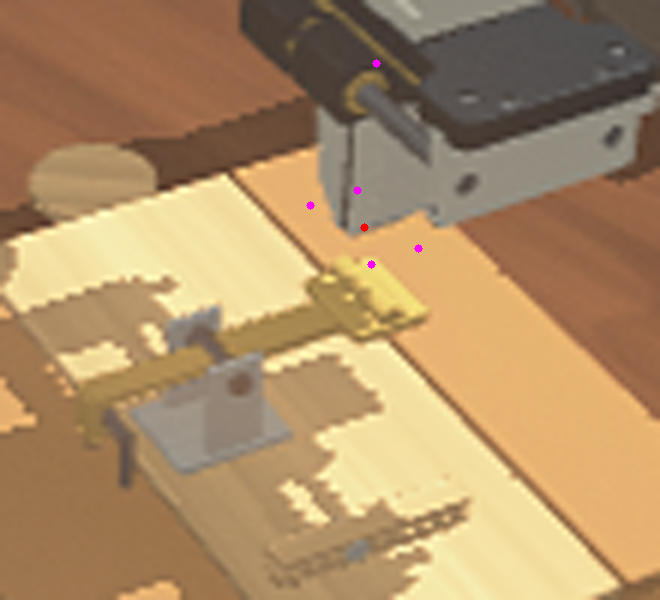

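```bash
cat > f.py <<'E'
from h import *
import sys
n=int(sys.argv[1]) if len(sys.argv)>1 else 10
F=[];Z=[]
for i in range(n):
    eyes.get_image("top"); s=arm.observe(); F.append(s["force"]);Z.append(s["position"])
F=np.array(F);Z=np.array(Z)
print("t %.2f F"%s["clock"],F.mean(0).round(2),"sd",F.std(0).round(2),"P",Z.mean(0).round(4),"T",s["ft_torque"].round(2))
E
python3 f.py 14
```

```text
t 4.65 F [ 0.11 -0.07  0.06] sd [0.52 0.49 0.4 ] P [0.5466 0.1759 0.215 ] T [ 0.06  0.05 -0.03]
```

apply_moves(
  targets=[1,0,0,0.02,0,1,0,0,0.015,0,1,0,0,0.01,0,1,0,0,0,0],
)

```text
clock: 5.15
position: [0.5462, 0.1757, 0.1962]
ee_rot: [3.116, -0.4, -0.001]
force: [-0.4, 0.0, 1.1]
width: 0.005
```

```bash
python3 f.py 10
```

```text
t 5.65 F [0.31 0.34 0.26] sd [0.49 0.32 0.25] P [0.5465 0.1759 0.1968] T [0.04 0.02 0.03]
```

apply_moves(
  targets=[1,0,0,0.0025,0,1,0,0,0.0025,0,1,0,0,0.0025,0,1,0,0,0.0025,0],
)

```text
clock: 6.15
position: [0.5465, 0.1758, 0.1926]
ee_rot: [3.116, -0.4, -0.0]
force: [-0.9, -0.4, -1.4]
width: 0.007
```

```bash
python3 f.py 5
```

```text
t 6.40 F [-0.23 -0.03  0.03] sd [0.73 0.49 0.37] P [0.5464 0.1758 0.1926] T [ 0.02 -0.01 -0.04]
```

apply_moves(
  targets=[1,0,0,0.0025,0,1,0,0,0.0025,0],
)

```text
clock: 6.65
position: [0.5466, 0.176, 0.1913]
ee_rot: [-3.116, 0.4, -0.001]
force: [-2.4, -1.8, 9.3]
width: 0.007
```

```bash
python3 f.py 5
```

```text
t 6.90 F [-2.36 -1.32  8.03] sd [0.24 0.47 0.92] P [0.5467 0.176  0.1915] T [-0.15  0.52  0.04]
```

apply_moves(
  targets=[1,0,0,0.0025,0,1,0,0,0.0025,0],
)

```text
clock: 7.15
position: [0.5465, 0.176, 0.1899]
ee_rot: [-3.116, 0.4, -0.001]
force: [-3.6, -1.3, 11.9]
width: 0.004
```

```bash
python3 f.py 8
```

```text
t 7.55 F [-4.26 -1.65 12.23] sd [0.58 0.43 0.62] P [0.5465 0.1761 0.1899] T [-0.3   0.94  0.06]
```

apply_moves(
  targets=[1,0,0,0.0025,0,1,0,0,0,0],
)

```text
clock: 7.8
position: [0.5465, 0.1761, 0.1891]
ee_rot: [-3.116, 0.4, -0.002]
force: [-5.2, -1.5, 13.7]
width: 0.005
```

```bash
python3 f.py 8
```

```text
t 8.20 F [-4.77 -1.84 13.84] sd [0.38 0.46 0.58] P [0.5465 0.1761 0.1891] T [-0.33  1.08 -0.05]
```

apply_moves(
  targets=[1,0,0,0.0025,0,1,0,0,0,0],
)

```text
clock: 8.45
position: [0.5464, 0.1761, 0.1882]
ee_rot: [-3.116, 0.4, -0.001]
force: [-5.7, -2.4, 15.2]
width: 0.005
```

```bash
python3 f.py 8
```

```text
t 8.85 F [-5.48 -2.09 14.63] sd [0.52 0.49 0.42] P [0.5464 0.1761 0.1882] T [-0.4   1.25 -0.  ]
```

apply_moves(
  targets=[1,-0.0025,0.0015,0,0,1,0,0,0,0],
)

```text
clock: 9.1
position: [0.5463, 0.1761, 0.1886]
ee_rot: [-3.115, 0.4, -0.005]
force: [-2.9, -1.2, 14.3]
width: 0.004
```

```bash
python3 f.py 8
```

```text
t 9.50 F [-2.17 -0.96 14.05] sd [0.39 0.49 0.16] P [0.5463 0.1761 0.1886] T [-0.23  0.57  0.01]
```

apply_moves(
  targets=[1,-0.0025,0.001,0.0025,0,1,0,0,0,0],
)

```text
clock: 9.75
position: [0.5461, 0.1761, 0.1879]
ee_rot: [-3.114, 0.4, -0.007]
force: [-0.1, -0.9, 14.9]
width: 0.004
```

```bash
python3 f.py 8
```

```text
t 10.15 F [ 0.21 -0.82 14.46] sd [0.34 0.56 0.53] P [0.5461 0.1761 0.1879] T [-0.21  0.02  0.03]
```

apply_moves(
  targets=[1,-0.0015,0.0005,0.0025,0,1,0,0,0,0],
)

```text
clock: 10.4
position: [0.546, 0.1761, 0.1872]
ee_rot: [-3.114, 0.4, -0.009]
force: [1.1, -1.1, 14.2]
width: 0.006
```

```bash
python3 f.py 8
```

```text
t 10.80 F [ 1.67 -0.83 15.01] sd [0.57 0.57 0.78] P [0.546  0.1761 0.1872] T [-0.14 -0.25 -0.02]
```

apply_moves(
  targets=[1,0,0,0.0025,0,1,0,0,0,0],
)

```text
clock: 11.05
position: [0.546, 0.1762, 0.1862]
ee_rot: [-3.114, 0.4, -0.009]
force: [0.1, -1.7, 16.0]
width: 0.004
```

```bash
python3 f.py 8
```

```text
t 11.45 F [ 0.85 -1.27 15.9 ] sd [0.44 0.59 0.58] P [0.546  0.1761 0.1862] T [-0.22 -0.13 -0.03]
```

apply_moves(
  targets=[1,0,0,0.0025,0,1,0,0,0,0],
)

```text
clock: 11.7
position: [0.5459, 0.1761, 0.1852]
ee_rot: [-3.114, 0.4, -0.008]
force: [1.0, -1.2, 15.3]
width: 0.005
```

```bash
python3 f.py 12
```

```text
t 12.30 F [ 0.68 -0.99 16.12] sd [0.43 0.47 0.5 ] P [0.5459 0.1761 0.1853] T [-0.25 -0.1  -0.02]
```

apply_moves(
  targets=[1,-0.001,0,0.0025,0,1,0,0,0,0],
)

```text
clock: 12.55
position: [0.5458, 0.1762, 0.1843]
ee_rot: [-3.113, 0.401, -0.009]
force: [2.4, -1.4, 16.0]
width: 0.006
```

```bash
python3 f.py 12
```

```text
t 13.15 F [ 1.52 -1.49 15.85] sd [0.48 0.48 0.5 ] P [0.5458 0.1762 0.1843] T [-0.26 -0.36 -0.01]
```

apply_moves(
  targets=[1,-0.001,0,0.0025,0,1,0,0,0,0],
)

```text
clock: 13.4
position: [0.5457, 0.1762, 0.1833]
ee_rot: [-3.113, 0.401, -0.01]
force: [2.5, -1.9, 14.5]
width: 0.008
```

```bash
python3 f.py 12
```

```text
t 14.00 F [ 2.53 -1.82 15.55] sd [0.45 0.43 0.38] P [0.5457 0.1762 0.1834] T [-0.28 -0.64  0.  ]
```

apply_moves(
  targets=[1,0,0,0.0025,0,1,0,0,0.0025,0,1,0,0,0.0025,0,1,0,0,0.0025,0],
)

```text
clock: 14.5
position: [0.5457, 0.1761, 0.1788]
ee_rot: [-3.113, 0.401, -0.009]
force: [3.9, -0.9, 7.8]
width: 0.005
```

apply_moves(
  targets=[1,0,0,0.0025,0,1,0,0,0.0025,0],
)

```text
clock: 14.75
position: [0.5436, 0.1757, 0.1752]
ee_rot: [-3.115, 0.4, -0.002]
force: [-0.4, 0.4, -0.5]
width: 0.007
```

apply_moves(
  targets=[1,0,0,0.0025,0,1,0,0,0,0],
)

```text
clock: 15.0
position: [0.5426, 0.1755, 0.1736]
ee_rot: [3.116, -0.4, -0.001]
force: [0.2, 1.2, 3.5]
width: 0.007
```

```bash
python3 f.py 4
```

```text
t 15.20 F [-0.82  0.    2.67] sd [0.39 0.38 0.45] P [0.5426 0.1755 0.1736] T [-0.05  0.18 -0.02]
```

apply_moves(
  targets=[1,0,0,-0.01,0,1,0,0,-0.03,0,1,0,0,-0.1,0,1,0,0,-0.15,0,1,0,0,-0.15,0,1,0,0,0,0],
)

```text
clock: 15.95
position: [0.5445, 0.1771, 0.3558]
ee_rot: [-3.111, 0.399, -0.013]
force: [-1.3, 0.1, -0.7]
width: 0.005
```

```bash
python3 - <<'E'
from h import *
s=arm.observe();print(s["clock"],s["joints"],s["position"],s["force"])
b=eyes.get_image("scene")[:,:,::-1]
cv2.imwrite("pics/s2.png",cv2.resize(b[190:290,290:400],None,fx=6,fy=6,interpolation=cv2.INTER_CUBIC))
E
```

```text
15.95 [-0.01636812  0.31918951 -0.53750802  1.46715734  0.16547408  1.39062405
 -2.3857297 ] [0.54454189 0.17705422 0.3558235 ] [-1.32805709  0.09690697 -0.72941082]
```

View pics/s2.png

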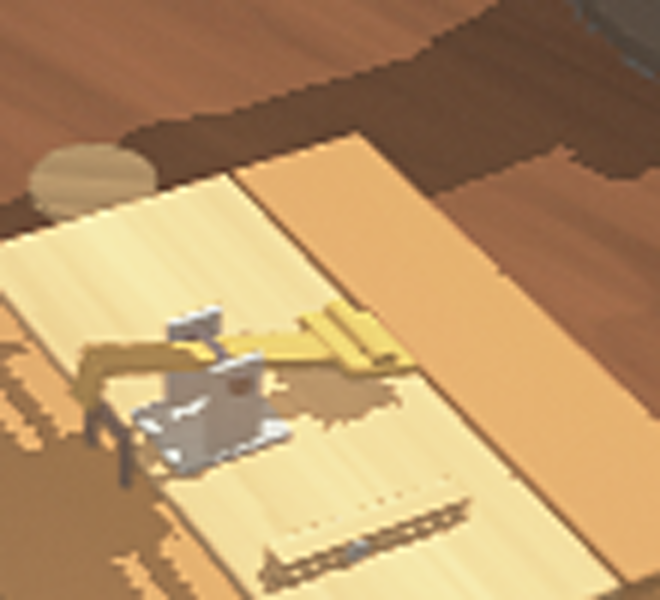

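apply_moves(
  targets=[0.45,0,0,0,-0.071,0.45,0.001,0.126,0,0,0.45,0.001,0.126,0,0,0.45,0.001,0.126,0,0,0.45,0.001,0.126,0,0,0.45,0.001,0.126,0,0,0.45,0.001,0.126,0,0,0.45,0.001,0.126,0,0,0.45,0.001,0.126,0,0,0.45,0.001,0.126,0,0,0.45,0.001,0.126,0,0,0.45,0.001,0.126,0,0,0.45,0,0,0,0,0.45,0,0,0,0],
)

```text
clock: 17.75
position: [0.4675, -0.373, 0.3487]
ee_rot: [-3.132, 0.225, 0.002]
force: [-0.0, 0.2, 0.5]
width: 0.552
```

```bash
python3 - <<'E'
from h import *
s=arm.observe();print(s["clock"],s["joints"],s["position"],s["force"],s["width"])
M=R.from_rotvec(s["ee_rot"]).as_matrix();print(M, "tool x deg",np.degrees(np.arctan2(M[1,0],M[0,0])))
for t in [(.4695,-.372,0),(.4695,-.377,0)]: print(M.T@(np.array(t)-s["position"])/.4)
E
```

```text
17.75 [ 0.78075964  0.34169624 -0.27947243  1.42280046  0.09319055  1.39221398
 -1.21454692] [ 0.46754299 -0.37298682  0.3486936 ] [-0.04897467  0.16534039  0.47049695] 0.5517171409603496
[[ 0.9896999  -0.14315121 -0.00135325]
 [-0.14314876 -0.98969962  0.00175864]
 [-0.00159106 -0.00154681 -0.99999754]] tool x deg -8.230103103291961
[ 0.00587596 -0.0017936   0.87172956]
[0.00766532 0.01057765 0.87170758]
```

apply_moves(
  targets=[0.45,0.006,0.003,0.13,0,0.45,0,0,0.13,0,0.45,0,0,0.13,0,0.45,0,0,0.13,0,0.45,0,0,0.12,0,0.45,0,0,0,0,0.45,0,0,0,0],
)

```text
clock: 18.62
position: [0.4713, -0.3749, 0.0956]
ee_rot: [3.133, -0.224, 0.003]
force: [-0.0, -0.6, -0.2]
width: 0.551
```

```bash
python3 - <<'E'
from h import *
s=arm.observe();print(s["clock"],s["position"],s["force"],s["width"])
b=eyes.get_image("scene")[:,:,::-1];a=eyes.get_image("top")[:,:,::-1]
cv2.imwrite("pics/s3.png",cv2.resize(b[120:245,175:300],None,fx=4.8,fy=4.8,interpolation=cv2.INTER_CUBIC))
cv2.imwrite("pics/t3.png",cv2.resize(a[240:340,405:555],None,fx=5,fy=5,interpolation=cv2.INTER_CUBIC))
E
```

```text
18.625 [ 0.47131265 -0.37489044  0.09558265] [-0.0230891  -0.60242671 -0.19592957] 0.5508527936510381
```

View pics/s3.png

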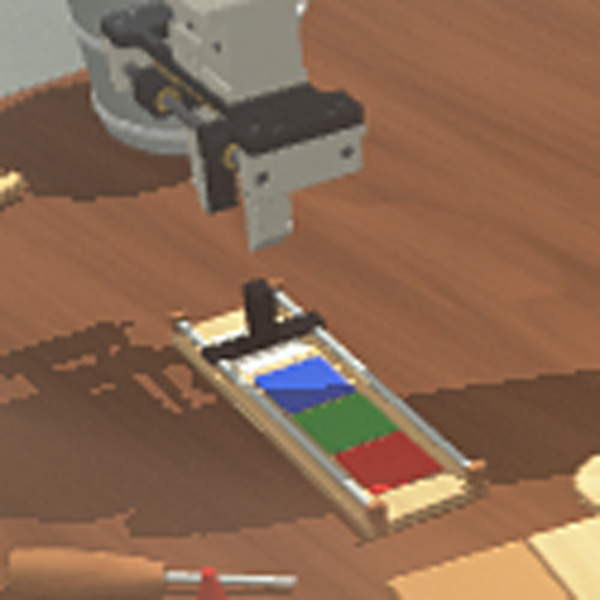

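View pics/t3.png

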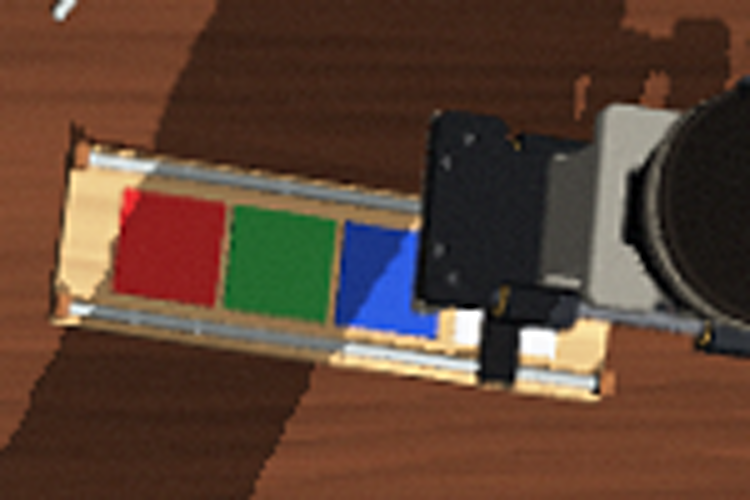

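apply_moves(
  targets=[0.45,0,0,0.06,0,0.45,0,0,0.05,0,0.45,0,0,0.03,0,0.45,0,0,0.02,0,0.45,0,0,0,0],
)

```text
clock: 19.35
position: [0.4701, -0.3754, 0.0299]
ee_rot: [3.133, -0.226, 0.0]
force: [0.1, -0.2, 0.3]
width: 0.548
```

apply_moves(
  targets=[0.6,0,0,0,0,0.75,0,0,0,0,1,0,0,0,0,1,0,0,0,0,1,0,0,0,0,1,0,0,0,0],
  grip_force=15,
)

```text
clock: 20.1
position: [0.4703, -0.3748, 0.0299]
ee_rot: [-3.133, 0.225, -0.0]
force: [-1.0, 4.4, 5.3]
width: 0.194
```

```bash
python3 f.py 3; python3 - <<'E'
from h import *
s=arm.observe();print(s["clock"],s["position"],s["width"]*.092)
M=R.from_rotvec(s["ee_rot"]).as_matrix()
print("red centre in tool",M.T@(np.array([.4914,-.2237,0.03])-s["position"]), "shares",M.T@(np.array([.4914,-.2237,0.03])-s["position"])/.4)
E
```

```text
t 20.25 F [-0.11  3.99  5.25] sd [0.66 0.24 0.48] P [ 0.4703 -0.3749  0.0299] T [ 1.02  0.01 -0.08]
20.25 [ 0.47025323 -0.3748732   0.02993096] 0.01782600166108445
red centre in tool [-6.91274377e-04 -1.52643538e-01 -1.40437139e-05] shares [-1.72818594e-03 -3.81608844e-01 -3.51092846e-05]
```

apply_moves(
  targets=[1,0,-0.02,0,0,1,0,-0.04,0,0,1,0,-0.05,0,0,1,0,-0.05,0,0,1,0,-0.05,0,0,1,0,-0.05,0,0,1,0,-0.05,0,0,1,0,-0.04,0,0,1,0,-0.02,0,0,1,0,0,0,0,1,0,0,0,0],
)

```text
clock: 21.62
position: [0.4917, -0.2281, 0.0299]
ee_rot: [-3.133, 0.225, -0.001]
force: [3.7, 0.3, 5.0]
width: 0.196
```

```bash
python3 f.py 3; python3 - <<'E'
from h import *
s=arm.observe();print(s["position"],s["width"]*.092)
print("travel",np.linalg.norm(s["position"][:2]-[.4703,-.3749]))
M=R.from_rotvec(s["ee_rot"]).as_matrix()
print(M.T@(np.array([.4914,-.2237,0.03])-s["position"]))
b=eyes.get_image("scene")[:,:,::-1];a=eyes.get_image("top")[:,:,::-1]
cv2.imwrite("pics/s4.png",cv2.resize(b[120:245,175:300],None,fx=4.8,fy=4.8,interpolation=cv2.INTER_CUBIC))
E
```

```text
t 21.77 F [3.37 2.   5.86] sd [0.45 0.38 0.47] P [ 0.4917 -0.2282  0.0299] T [ 0.34 -0.77  0.03]
[ 0.4916762  -0.22823636  0.0298742 ] 0.017727698172683732
travel 0.148213243944343
[-0.00092299 -0.00445014 -0.00012247]
```

View pics/s4.png

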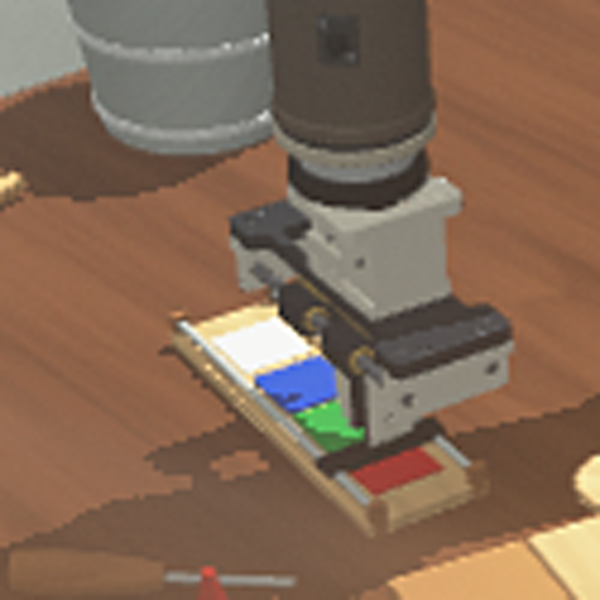

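apply_moves(
  targets=[1,0,-0.007,0,0,1,0,-0.007,0,0,1,0,0,0,0,1,0,0,0,0],
)

```text
clock: 22.38
position: [0.4924, -0.2235, 0.0299]
ee_rot: [-3.133, 0.227, -0.001]
force: [4.3, -0.7, 5.7]
width: 0.195
```

```bash
python3 f.py 3; python3 - <<'E'
from h import *
s=arm.observe()
print("travel",np.linalg.norm(s["position"][:2]-[.4703,-.3749]))
E
```

```text
t 22.52 F [ 3.07 -0.49  5.6 ] sd [0.44 0.65 0.5 ] P [ 0.4924 -0.2236  0.0299] T [-0.21 -0.73 -0.  ]
travel 0.1529772848766958
```

apply_moves(
  targets=[0.7,0,0,0,0,0.6,0,0,0,0,0.5,0,0,0,0,0.5,0,0,0,0,0.5,0,0,-0.03,0,0.5,0,0,-0.1,0,0.5,0,0,-0.14,0,0.5,0,0,-0.14,0,0.5,0,0,-0.14,0,0.5,0,0.1,0,0,0.5,0,0.14,0,0,0.5,0,0.14,0,0,0.5,0,0.14,0,0,0.5,0,0.14,0,0,0.5,0,0,0,0],
)

```text
clock: 24.4
position: [0.4508, -0.4897, 0.2497]
ee_rot: [3.13, -0.237, -0.002]
force: [1.4, 0.3, 0.3]
width: 0.503
```

```bash
python3 - <<'E'
from h import *
s=arm.observe();print(s["clock"],s["position"],s["force"],s["width"])
b=eyes.get_image("scene")[:,:,::-1];a=eyes.get_image("top")[:,:,::-1]
cv2.imwrite("pics/top5.png",a);cv2.imwrite("pics/scene5.png",b)
cv2.imwrite("pics/t5.png",cv2.resize(a[255:330,405:540],None,fx=5.5,fy=5.5,interpolation=cv2.INTER_CUBIC))
E
```

```text
24.4 [ 0.45084718 -0.48971381  0.24968884] [1.39722871 0.29981518 0.27936363] 0.5026854049255295
```

View pics/t5.png

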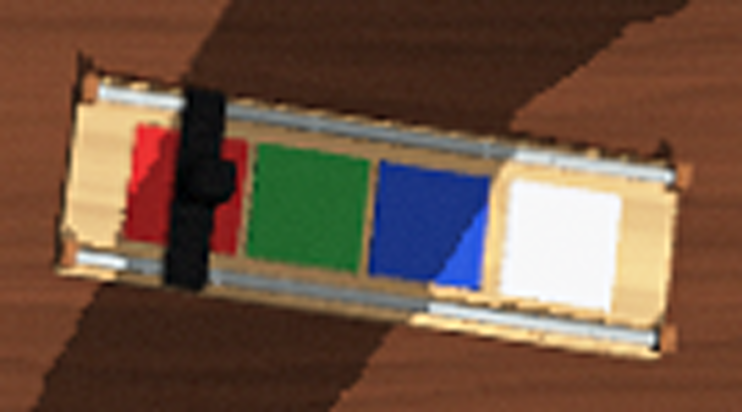

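View pics/scene5.png

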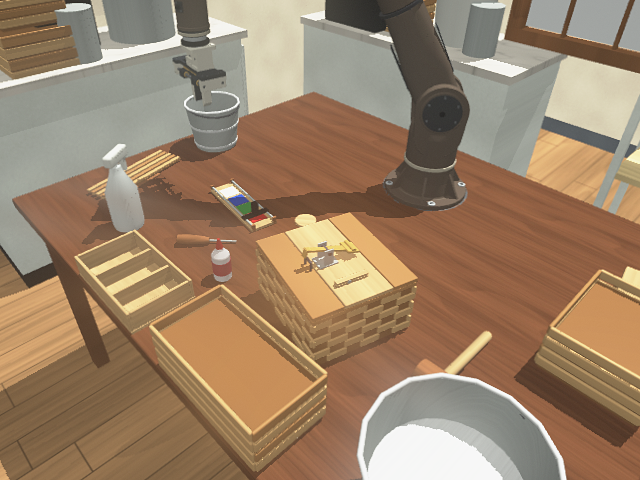

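View pics/top5.png

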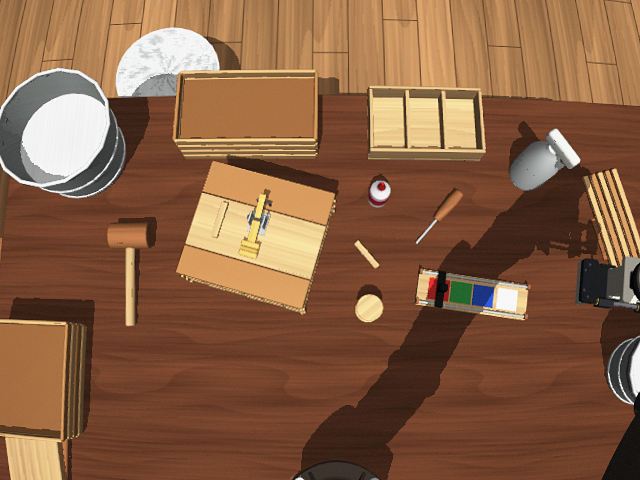

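```bash
python3 - <<'E'
from h import *
f=lambda c:((c[0]+.5)/5.5-.5+405,(c[1]+.5)/5.5-.5+255)
yb=np.array([.143,.990,0])
red=np.array([.4914,-.2237,.012])
rc=np.mean([pl("top",*f(k),.012) for k in [(137,125),(248,140),(237,254),(125,239)]],0)
w=np.mean([pl("top",*f(k),.021) for k in [(185,88),(226,90),(209,291),(165,285)]],0)
b0=np.mean([pl("top",*f(k),.021) for k in [(542,145),(585,145),(570,340),(527,337)]],0)
wh=np.mean([pl("top",*f(k),.012) for k in [(510,180),(621,193),(611,310),(500,297)]],0)
print("red",rc,"white",wh,"bar",w,"bar-red along",(w-rc)@yb,(w-red)@yb,"travel",(w-b0)@yb,"parked bar-white",(b0-wh)@yb,"white-red",(rc-wh)@yb)
a=cv2.imread("pics/top5.png")
k=cv2.inRange(a,(0,0,0),(28,28,28)); k[:265]=0;k[312:]=0;k[:,:430]=0;k[:,455:]=0
n,l,st,ce=cv2.connectedComponentsWithStats(k); print(st[1:],ce[1:])
E
```

```text
red [ 0.49165947 -0.22410812  0.012     ] white [ 0.46898605 -0.37681206  0.012     ] bar [ 0.49116056 -0.22608239  0.021     ] bar-red along -0.00202586775787933 -0.0023928017586211064 travel 0.14758480500052026 parked bar-white 0.0048085275851760916 white-red 0.1544192003435757
[[435 271  13  37 285]] [[440.45263158 288.62105263]]
```

```bash
python3 - <<'E'
from h import *
import cv2
a=cv2.imread("pics/top5.png");b=cv2.imread("pics/scene5.png")
cv2.imwrite("pics/t6.png",cv2.resize(a[262:318,422:472],None,fx=12,fy=10.7,interpolation=cv2.INTER_NEAREST) if 0 else cv2.resize(a[265:315,420:470],None,fx=12,fy=12,interpolation=cv2.INTER_CUBIC))
cv2.imwrite("pics/s6.png",cv2.resize(b[180:240,205:285],None,fx=9,fy=9,interpolation=cv2.INTER_CUBIC))
E
```

```text
(no output)
```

View pics/t6.png

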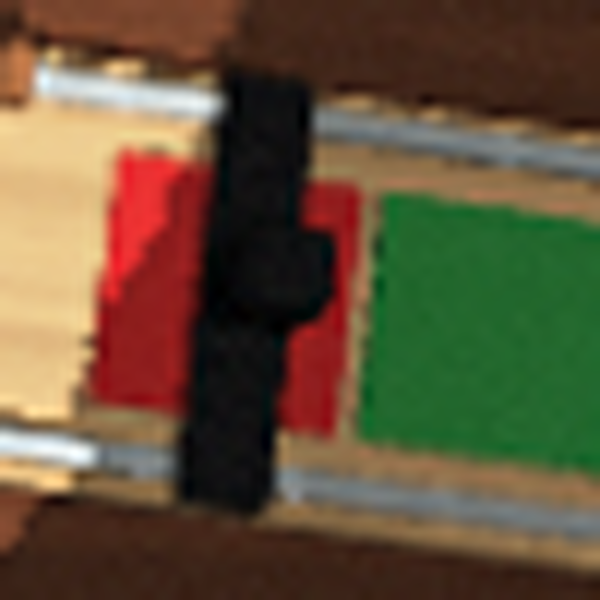

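View pics/s6.png

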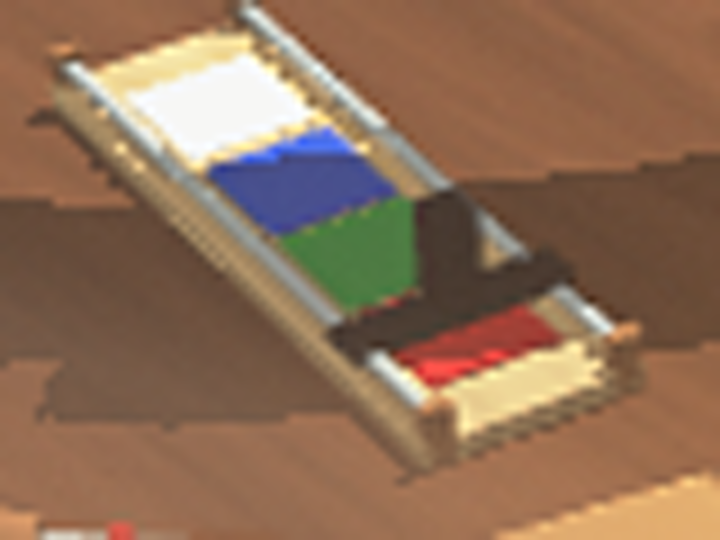

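```bash
python3 f.py 8; python3 - <<'E'
import cv2
b=cv2.imread("pics/scene5.png")
cv2.imwrite("pics/s7.png",cv2.resize(b[190:290,290:400],None,fx=6,fy=6,interpolation=cv2.INTER_CUBIC))
a=cv2.imread("pics/top0.png");c=cv2.imread("pics/top5.png")
d=cv2.absdiff(a,c).max(2)
for n,(x0,y0,x1,y1) in dict(glue=(365,175,395,212),awl=(412,185,465,245),peg_a=(352,238,382,270),peg_b=(210,198,230,240),mallet=(105,218,158,330),spool=(352,285,386,325),hamper_edge=(175,255,310,315)).items(): print(n,(d[y0:y1,x0:x1]>40).sum())
E
```

```text
t 24.90 F [-0.45 -0.   -0.26] sd [0.49 0.58 0.56] P [ 0.4547 -0.4834  0.2502] T [ 0.06 -0.01  0.04]
glue 0
awl 254
peg_a 0
peg_b 0
mallet 0
spool 0
hamper_edge 10
```

View pics/s7.png

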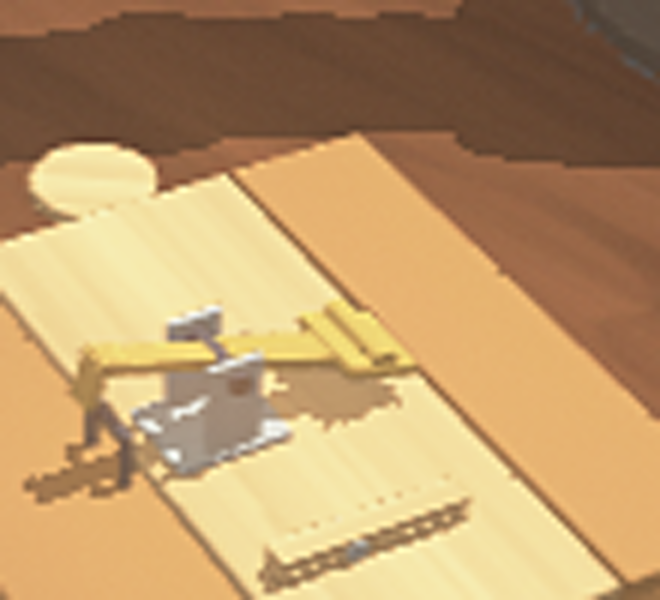

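The catch stands open with its hook raised, and peg_b hasn't moved. The changed pixels near the awl come from the arm's shadow; the awl itself is at the same pixels as before. Handing in.

```bash
python3 -c "
from cell import arm
print(arm.sign_off())"
```

```text
the job is handed in; nothing more can be done
None
```

I pressed the catch open and slid the marker to the red field, then handed the job in at about 25 s of the 69 s allowed.

- **Catch:** I pressed the ridge down in roughly 1 mm steps, averaging the force at each step. It rose from about 8 N at first contact to a highest average of about 16.1 N near 6 mm down. The highest single reading I saw was about 16 N. The force then faded and the lever clicked over. The last picture shows the catch standing open.
- **Side force:** Early in the press, friction put up to about 6 N sideways on the tool. I had shifted the tool to bring this below about 2 N before the peak. Left as it was, it would have raised the reading by under 1 N, so the result stays above 14 N.
- **Marker:** I gripped the post, slid it to red, let go and backed off. The checks differ slightly on where it sits:
  - The arm's position reading put it within 0.5 mm of the red centre.
  - The final top picture put it about 2 mm short, toward the green side. I left it there because that is close to the measuring error.
  - The first picture had the parked marker about 5 mm off the white centre, more than I could explain, so I set its final place by the red field.
- **Other things:** Comparing the top pictures before and after shows no change at the glue, either peg, the mallet or the spool. Pixels changed around the awl, where the arm's shadow now falls, but the awl itself looks to be in the same place. The force reading was near zero at the end, with the robot touching nothing.

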